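# Load the gold ribbon cassette into the stall's tag printer

## Robot

A 7-joint arm with a two-finger parallel gripper is mounted at the origin on the work surface. World frame = base frame: x ahead of the robot, y to its left, z up, the work surface at z = 0. Lengths are in m, angles in rad, forces in N, time in s.
With the tool pointing down it reaches from about 0.425 to 0.925 m from the base axis. Payload 6.8 kg.
Tool frame: the origin (TCP) lies on the front face of the gripper's body, between the roots of the fingers; the fingertips stand 80 mm ahead of it and the grasp point (between the pads) lies r.grip_depth ahead of it (r.grip_depth is the distance from the TCP to the grasp point, in m); z points along the fingers, y is the line along which they close (so a half turn about z gives the same grasp; the last joint's range is limited). The gripper opens to 88 mm and grips with 3 to 60 N. Pads are 20 mm wide; open, the fingers measure 115 mm over their backs; the gripper's body (75 mm by 178 mm) begins 61 mm behind the grasp point.
Start: joints at [1.172, 0.477, 0.022, 1.555, -0.011, 1.109, -0.083], TCP at [0.194, -0.647, 0.303] pointing down, gripper open.
Joint ranges: [-2.96, 2.96], [-0.34, 2.1], [-1.41, 1.46], [0.24, 2.44], [-1.37, 4.51], [0.17, 1.92], [-2.96, 2.96]. Speed limits (rad/s): [2.39, 2.39, 3.14, 3.14, 3.14, 3.14, 3.14].

## Interface

Orientations are given as a unit quaternion [x, y, z, w].
In Python, from workcell import r gives the robot as it stands. Calls block until the motion is done:
- r.move_pose(position, orientation): joint-space move of the TCP to a pose.
- r.move_straight(position, feed=0.15, orientation=None, force_limit=None): straight line of the TCP; orientation=None keeps the orientation; feed is the mean speed in m/s. With force_limit (N) it stops when the force on the tool has changed by that much, and returns True; else False.
- r.move_j(angles): joint-space move.
- r.grip(opening, newtons=None): finger opening in m; newtons is the grip in N (None keeps the last); returns when the fingers have stopped.
- r.dwell(seconds).
- r.solve_ik(position, orientation): joint angles nearest the present ones, or None.
- r.observe(): the state.
- r.camera(name): name is "scene" or "side" or "wrist"; returns the picture (420x560x3 uint8, blue, green, red); there is no depth.
- r.get_calibration(name): a dict with "mtx" (3x3 intrinsics, pixels), "k1" (the pictures are not rectified: a ray, as slopes to the right and down, at radius r is drawn at 1 + k1 r^2 times it, then the intrinsics apply), "T" (4x4, takes a point from camera to world coordinates); the wrist camera has in their place "mount" (4x4, takes a point from camera to tool coordinates, whose origin is the TCP and whose axes are the flange's). Camera axes: x right, y down, z forward; pixel columns grow to the right and rows downward; lengths in m; the calibration is good to about 2 mm. A picture is of the moment at which its call begins: read the wrist's pose just before it. get_calibration takes no time and is no camera call.
A pose or a line that the arm cannot do raises r.MotionError and nothing moves.
- r.hand_in(): hands the job in; it is judged then, once.
The state is a dict: "clock": time; "joints": joint angles; "joint_velocities": joint speeds; "joint_efforts": joint torques, N m; "eef_pos": TCP position; "ee_rot": TCP orientation; "wrist_force": force on the tool from outside, world axes, zero at the start; "torque": the same for the moment, N m; "gripper_width": finger opening in m; "grip_force": force on a finger pad.
Only numpy, scipy, OpenCV 4.12 (cv2) and the standard library are available. Lean on these libraries where they do the work, as an engineer would, in place of code of your own. Each camera call takes 0.05 s, during which the arm holds its last target. There are 200 camera calls.

## Task

Load the gold ribbon cassette into the price-tag printer: lower it squarely into the open bay and let go, then swing the cover shut and press its thumb tab down until the catch clicks and holds, so that the cover drives the cassette fully home. The plastic is thin, so feel your way and force nothing, and leave the other cassettes and the rest of the stall's things where they are.

Things in the scene. Friction and masses are not known exactly. Their poses are not given: they have to be found in the camera images.
- cass_gold_center (a point): Gold ribbon cassette, loose, 90 g, flat in one compartment of the tray. Grey block 90 mm long (x), 56 wide (y), 26 high, with gold patches; on its top, in the middle, an upright gold grip fin 50 mm long (x), 12 thick (y), 26 high: 52 mm high in all. Point: centre, 26 mm above the underside (the level of the shoulders beside the fin), z up. Alike both ways round; may go in either way.
- cass_black_center (a point): The same cassette with black fin and patches, in another compartment of the tray; leave it there. The point lies as on the gold one.
- cass_red_center (a point): The same cassette with red fin and patches, in another compartment of the tray; leave it there. The point lies as on the gold one.
- stock_tray: White open tray, fixed, 114 mm (x) by 256 mm (y), 28 mm high, 4 mm walls and floor, two dividers making three compartments side by side along y; each holds one cassette. Origin at the centre of its underside.
- printer: Off-white desktop tag printer, fixed to the table: 230 mm deep (x), 190 mm wide (y), deck 75 mm high, keys and display on the deck at its -y side. Origin at the centre of its underside; x points from its front (tag slot) to its back.
- bay: Dark cassette bay in the printer's deck, axes as the printer's; origin: centre of the mouth, level with the deck. Well 92 (x) by 58 mm (y), 1 mm of play all round the cassette, 26 deep, mouth chamfered 1.5 mm. In it a sprung plate, 5 N at first and 10 N at home: a cassette let go stands with its centre point 12 mm above this origin; driven home by the shut cover, 2 to 8 mm above it.
- cover (a joint): Cover's hinge angle, rad: 1.5 to 1.75 at the start (open). Stiff hinge (0.2 N m): stays where put. From 0.09 down its ribs push the cassette. It is shut where the catch clicks: about 0, but the catch bracket is screw-set up to 5 mm higher or lower (0.04 to -0.04). The tab needs 5 to 9 N, less after the click; 1 mm on are hard stops. Unclicked, it springs back to 0.09. It cracks at 25 N.
- cover_hinge (a point): Middle of the hinge line (along the printer's y) at the back of the cover, 75 mm behind and 5 mm above the bay's origin. The cover is a shallow off-white shell with a clear window, 110 mm wide; at angle 0 it reaches 135 mm forward of the hinge (158 with the tab) and its flat top lies 38 mm above the hinge line. Standing open, that outer face looks away from the printer's front.
- cover_tab (a point): Middle of the outer (upper) face of the dark ribbed thumb tab on the cover's free edge: 24 mm by 44 mm wide, 6 thick, flush with the cover's outer face. With the cover at 0 it lies 146 mm in front of the hinge line and 38 mm above it. Its axes turn with the cover: x from the tab towards the hinge, y along the hinge, z out of the outer face.
- card_terminal: Dark grey payment terminal, 170 by 78 by 39 mm, loose bystander. Origin at the centre of its underside.
- tag_roll: Roll of blank paper tags, 68 mm across and 30 mm high, loose bystander. Origin at the centre of its underside.
- bead_dish: White ceramic dish, 120 mm across and 22 mm high, loose bystander. Origin at the centre of its underside.
- ring_cone: Wooden ring cone, 56 mm across the foot and 74 mm high, loose bystander. Origin at the centre of its underside.
- pliers: Small pliers with red grips lying flat, about 110 mm long, 60 mm wide, loose bystander. Origin under the pivot.
Things that resemble listed ones, but are neither listed nor needed, are in the scene too. What is shaped like the part that bears cass_gold_center but blue or purple is not meant.

How it is judged:
On the way, in this order (a step that is already met when the one before it is completed fails the run):
1. the gold cassette sits squarely in the bay on the sprung plate, let go, with the cover still open (horizontal distance between cass_gold_center and bay below 0.003 m and z of cass_gold_center in the frame of bay between 0.008 and 0.0145 m and angle between cass_gold_center's own z axis and vertical below 0.05 rad and contact force between the fingers and cass_gold below 0.05 N and value of joint cover above 0.3 rad), for 0.2 s.
2. the cover is shut and its catch has clicked (value of joint cover below 0.05 rad), for 0.2 s.
At the end, for the whole second after the job is handed in: Cover shut and held by its catch, nothing pressing on it (hinge below 0.05 rad; unclicked it stands at 0.09); gold cassette at rest, level, square in the bay (3 mm), driven home (centre under 9 mm above the bay's origin); other cassettes (15 mm) and bystanders (20 mm) where they were (value of joint cover below 0.05 rad and z of cass_gold_center in the frame of bay below 0.009 m and horizontal distance between cass_gold_center and bay below 0.003 m and angle between the x axis of cass_gold_center and the x axis of bay, either way round below 0.06 rad and angle between cass_gold_center's own z axis and vertical below 0.04 rad and linear speed of cass_gold below 0.02 m/s and distance of each of cass_black_center, cass_red_center from where it was at the start of the episode below 0.015 m and distance of each of card_terminal, tag_roll, bead_dish, ring_cone, pliers from where it was at the start of the episode below 0.02 m); the robot touches nothing.
It fails at once if the printer or its cover is pressed with more than 25 N (contact force between any of the fingers, the arm and printer above 25 N).
It fails at once if the gold cassette is jammed against the bay with more than 20 N (contact force between cass_gold and bay above 20 N).
It fails at once if another cassette is moved more than 15 mm (distance of any of cass_black_center, cass_red_center from where it was at the start of the episode above 0.015 m).
It fails at once if a bystander is moved more than 20 mm (distance of any of card_terminal, tag_roll, bead_dish, ring_cone, pliers from where it was at the start of the episode above 0.02 m).
It also fails if it takes over 72 s, if anything falls off the work surface, if the arm or the gripper's body presses on something with over 40 N, if the wrist force passes 120 N, or if a joint passes its speed limit or range.

## Working session

There is one attempt and no reset: what is moved stays moved. The work goes in short steps, each a Python script; the robot and the scene stay as the last script left them, time stands still between calls to the robot, and variables do not carry over. Pictures are saved under pics/ and viewed, at most 10 in all, crops included, and the job is handed in when it is done.

```bash
mkdir -p pics; ls; python3 - <<'E'
from workcell import r
import cv2,numpy as np
for n in("scene","side"):
    cv2.imwrite(f"pics/{n}0.png",r.camera(n)); print(n,r.get_calibration(n))
print(r.get_calibration("wrist")); print(r.grip_depth); o=r.observe(); print(o)
E
```

```text
pics
scene {'mtx': array([[420.9087576 ,   0.        , 283.9051442 ],
       [  0.        , 420.9087576 , 214.35457962],
       [  0.        ,   0.        ,   1.        ]]), 'k1': 0.008331404149557646, 'T': array([[ 0.80163214,  0.45026372, -0.39325373,  1.00007434],
       [ 0.59779249, -0.60977895,  0.5203977 , -0.6634659 ],
       [-0.00548164, -0.65225165, -0.75798267,  1.07097583],
       [ 0.        ,  0.        ,  0.        ,  1.        ]])}
side {'mtx': array([[498.48742197,   0.        , 287.63648646],
       [  0.        , 498.48742197, 211.68412322],
       [  0.        ,   0.        ,   1.        ]]), 'k1': 0.051971082030607275, 'T': array([[-0.88634078, -0.3422198 ,  0.31190644,  0.05639526],
       [-0.46265924,  0.68162725, -0.5668604 ,  0.76220372],
       [-0.01861308, -0.64673789, -0.76248519,  1.13985463],
       [ 0.        ,  0.        ,  0.        ,  1.        ]])}
{'mtx': array([[329.94252344,   0.        , 276.61776601],
       [  0.        , 329.94252344, 212.26131493],
       [  0.        ,   0.        ,   1.        ]]), 'k1': 0.013220743773605246, 'mount': 
[... 380 characters left out ...]
[ 1.17191234,  0.47769075,  0.02234612,  1.55636246, -0.01150848,
        1.10930488, -0.08312242]), 'joint_velocities': array([ 0.00076895, -0.00283984, -0.00064331, -0.0013371 ,  0.00112373,
        0.00056426, -0.0016336 ]), 'joint_efforts': array([ 5.88210271e-03, -5.84086883e+01,  1.54063996e+00, -2.73312467e+01,
       -5.42147155e-02,  1.31015442e-02,  5.68107839e-05]), 'eef_pos': array([ 0.19339997, -0.6462577 ,  0.30179264]), 'ee_rot': array([ 9.89449536e-01,  1.44875620e-01, -1.73923085e-04, -7.99973763e-04]), 'wrist_force': array([0.39288877, 0.1788116 , 0.20490989]), 'torque': array([ 0.05018439,  0.01379716, -0.06575858]), 'grip_force': 0.0, 'gripper_width': 0.08792301304965726}
```

View pics/scene0.png

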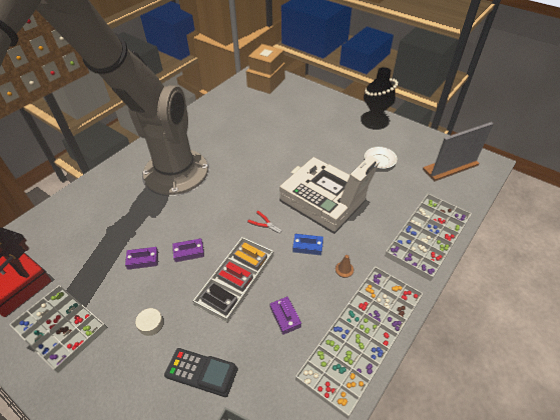

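View pics/side0.png

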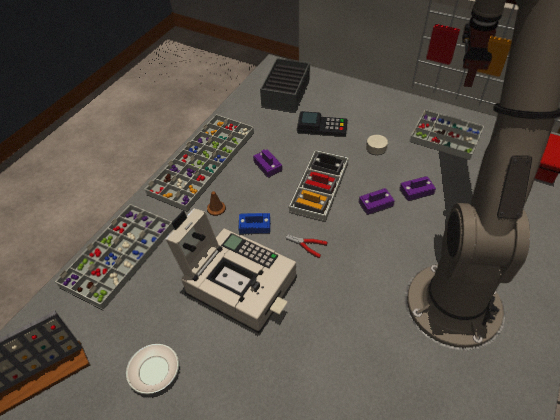

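The gold cassette is in the tray at scene (250,254) / side (312,200). Lookalikes are black (219,297), red (236,273), blue (308,244) and purple (142,257), (188,249), (286,313), seen in the scene view. The bay is at scene (328,182) / side (233,280), with the cover open behind it.

```bash
cat > h.py <<'E'
from workcell import r
import cv2,numpy as np
from scipy.spatial.transform import Rotation as R
def ray(name,uv,T=None):
    c=r.get_calibration(name); K=c["mtx"]; k1=c["k1"]
    p=cv2.undistortPoints(np.array([[uv]],float),K,np.array([k1,0,0,0,0.]))[0,0]
    if name=="wrist": T=T@c["mount"]
    else: T=c["T"]
    d=T[:3,:3]@np.array([p[0],p[1],1]); return T[:3,3],d/np.linalg.norm(d)
def plane(name,uv,z,T=None):
    o,d=ray(name,uv,T); return o+d*(z-o[2])/d[2]
def tri(rays):
    A=np.zeros((3,3));b=np.zeros(3)
    for o,d in rays:
        M=np.eye(3)-np.outer(d,d);A+=M;b+=M@o
    x=np.linalg.solve(A,b); return x,[np.linalg.norm((np.eye(3)-np.outer(d,d))@(x-o)) for o,d in rays]
def toolT():
    o=r.observe();T=np.eye(4);T[:3,:3]=R.from_quat(o["ee_rot"]).as_matrix();T[:3,3]=o["eef_pos"];return T
def proj(name,X,T=None):
    c=r.get_calibration(name);T=T@c["mount"] if name=="wrist" else c["T"]
    Ti=np.linalg.inv(T)
    return cv2.projectPoints(np.array(X,float).reshape(-1,1,3),cv2.Rodrigues(Ti[:3,:3])[0],Ti[:3,3],c["mtx"],np.array([c["k1"],0,0,0,0.]))[0][:,0]
def down(yaw): # tool y axis (closing) world heading = yaw ; z down
    y=np.array([np.cos(yaw),np.sin(yaw),0]);z=np.array([0,0,-1.]);x=np.cross(y,z)
    return R.from_matrix(np.c_[x,y,z]).as_quat()
def gold(im):
    h=cv2.cvtColor(im,cv2.COLOR_BGR2HSV); return cv2.inRange(h,(14,130,90),(30,255,255))
E
python3 - <<'E'
from h import *
print("gold tri",tri([ray("scene",(250,254)),ray("side",(312,200))]))
print("bay tri",tri([ray("scene",(329,183)),ray("side",(233,280))]))
for a in [(281,190),(307,158),(338,228)]: print("scene deck",a,plane("scene",a,.075))
for a in [(183,281),(262,317),(297,262),(235,230)]: print("side deck",a,plane("side",a,.075))
for a in [(194,299),(225,318),(272,250),(243,239)]: print("tray",a,plane("scene",a,.028))
for n,(x0,x1,y0,y1) in {"scene":(270,390,130,235),"side":(160,310,160,330)}.items():
    im=cv2.imread(f"pics/{n}0.png")[y0:y1,x0:x1]
    s=3.3; im=cv2.resize(im,None,fx=s,fy=s,interpolation=cv2.INTER_CUBIC); cv2.imwrite(f"pics/{n}1.png",im); 
a=cv2.imread("pics/scene1.png");b=cv2.imread("pics/side1.png")
b=cv2.resize(b,(400,int(b.shape[0]*400/b.shape[1])));H=max(a.shape[0],b.shape[0]);c=np.zeros((H,800,3),np.uint8);c[:a.shape[0],:a.shape[1]]=a;c[:b.shape[0],400:]=b;cv2.imwrite("pics/both.png",c)
E
```

```text
gold tri (array([ 0.4690981 , -0.13614189,  0.02790547]), [np.float64(0.0021112739628458407), np.float64(0.002111273962845814)])
bay tri (array([0.5159954 , 0.22765629, 0.06539549]), [np.float64(0.0015443393274330234), np.float64(0.0015443393274330044)])
scene deck (281, 190) [0.41256242 0.09928073 0.075     ]
scene deck (307, 158) [0.39214427 0.27884956 0.075     ]
scene deck (338, 228) [0.6480236  0.07403529 0.075     ]
side deck (183, 281) [0.62121687 0.29069439 0.075     ]
side deck (262, 317) [0.39471373 0.28842435 0.075     ]
side deck (297, 262) [0.39169338 0.11051511 0.075     ]
side deck (235, 230) [0.58982227 0.09281064 0.075     ]
tray (194, 299) [ 0.44342827 -0.34599675  0.028     ]
tray (225, 318) [ 0.5516566  -0.33758918  0.028     ]
tray (272, 250) [ 0.51544511 -0.08383832  0.028     ]
tray (243, 239) [ 0.41701446 -0.10423852  0.028     ]
```

View pics/both.png

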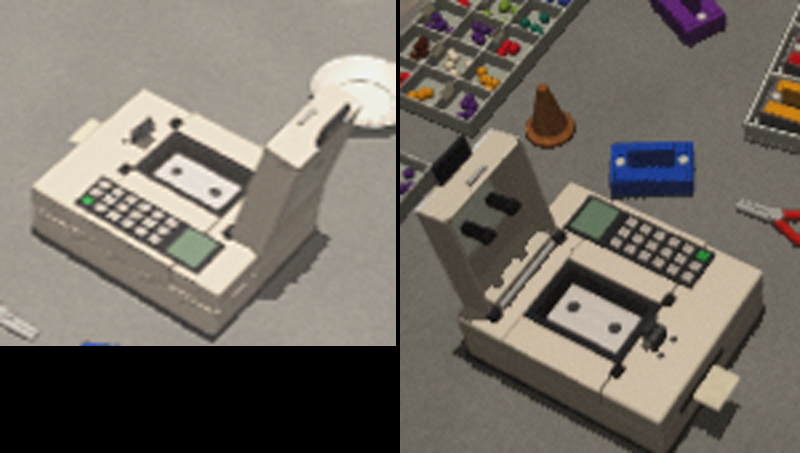

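Both views agree: the tray runs along the world y axis, and the printer's front faces the robot with the cover standing up at its back. Next I'll look with the wrist camera.

```bash
python3 - <<'E'
from h import *
g=np.array([.469,-.136,.24]);b=np.array([.512,.205,.32])
for y in (90,-90):
    for p in (g,b,[.47,-.136,.12],[.512,.205,.16],[.66,.2,.31],[.37,.2,.2]):
        q=r.solve_ik(p,down(np.radians(y))); print(y,p,None if q is None else np.round(q,2))
try: r.move_pose(g,down(np.pi/2))
except r.MotionError as e: print(e)
r.dwell(.3);T=toolT();im=r.camera("wrist");np.save("Tg.npy",T);cv2.imwrite("pics/wg.png",im);print(T[:3,3],r.observe()["clock"])
E
```

```text
90 [ 0.469 -0.136  0.24 ] [ 0.8   0.34 -0.76  2.02  0.3   0.9   1.45]
90 [0.512 0.205 0.32 ] [ 0.37  0.49 -1.14  1.78  0.47  1.19  0.66]
90 [0.47, -0.136, 0.12] [ 0.67  0.52 -0.63  2.1   0.5   0.67  1.27]
90 [0.512, 0.205, 0.16] [ 0.34  0.78 -1.16  1.92  0.84  1.04  0.37]
90 [0.66, 0.2, 0.31] [ 0.25  0.71 -1.04  1.46  0.62  1.33  0.74]
90 [0.37, 0.2, 0.2] [ 0.2   0.35 -0.97  2.19  0.41  0.79  0.54]
-90 [ 0.469 -0.136  0.24 ] [ 0.4   0.26 -0.29  2.04  0.1   0.85 -1.51]
-90 [0.512 0.205 0.32 ] [ 0.24  0.4  -0.93  1.79  0.35  1.13 -2.38]
-90 [0.47, -0.136, 0.12] [ 0.3   0.45 -0.18  2.12  0.14  0.58 -1.55]
-90 [0.512, 0.205, 0.16] [ 0.02  0.54 -0.66  1.94  0.45  0.81 -2.46]
-90 [0.66, 0.2, 0.31] [ 0.07  0.59 -0.69  1.47  0.38  1.22 -2.24]
-90 [0.37, 0.2, 0.2] [ 0.35  0.45 -1.18  2.18  0.55  0.86 -2.74]
[ 0.46899363 -0.13632842  0.2399635 ] 2.5417
```

View pics/wg.png

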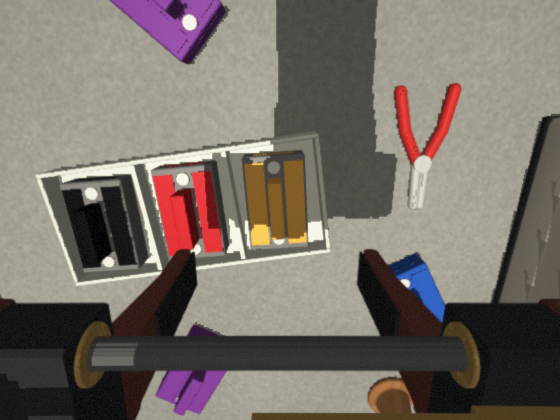

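The gold cassette is at (276,200) in the wrist view, alone in the +y compartment. Pliers, the blue cassette and the purple ones are elsewhere. I'll check a close crop.

```bash
python3 - <<'E'
from h import *
im=cv2.imread("pics/wg.png");c=cv2.resize(im[130:260,215:345],(600,600),interpolation=cv2.INTER_CUBIC)
c=np.clip(c.astype(float)*1.6,0,255).astype(np.uint8);cv2.imwrite("pics/wgc.png",c)
T=np.load("Tg.npy")
for x in(-45,45):
  for y in(-28,28): print(x,y,proj("wrist",[.469+x/1e3,-.136+y/1e3,.03],T))
E
```

```text
-45 -28 [[244.29683704 153.44914871]]
-45 28 [[308.08181481 153.43960554]]
45 -28 [[247.06305086 248.00905975]]
45 28 [[305.44226788 248.0184946 ]]
```

View pics/wgc.png

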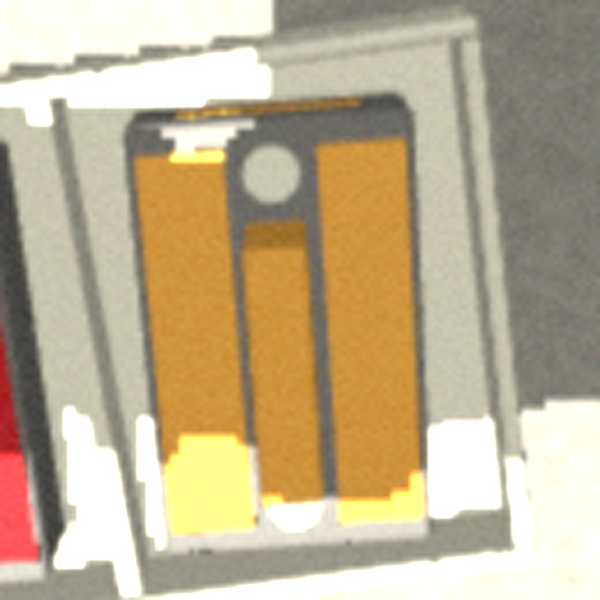

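The crop shows a gold fin and gold patches. The patch outer corners, at crop (135,157), (404,139), (424,520) and (168,537), give me centre and yaw. The fin top is at roughly (275,220)–(290,500).

```bash
python3 - <<'E'
from h import *
T=np.load("Tg.npy");s=600/130
def w(u,v,z): return plane("wrist",((u+.5)/s-.5+215,(v+.5)/s-.5+130),z,T)
P=[w(*p,.0305) for p in [(135,157),(404,139),(424,520),(168,537)]]
print(np.round(P,4)); c=np.mean(P,0);print("c",c, "edges",P[3]-P[0],P[2]-P[1])
d=(P[3]-P[0]+P[2]-P[1]);e=P[1]-P[0]+P[2]-P[3];print("yaw",np.degrees(np.arctan2(d[1],d[0])),np.degrees(np.arctan2(e[1],e[0]))-90)
F=[w(*p,.056) for p in [(246,247),(306,247),(323,500),(262,494)]]
print(np.round(F,4),np.mean(F,0))
# bay look
r.move_pose([.50,.20,.33],down(np.pi/2));r.dwell(.3);T=toolT();im=r.camera("wrist");np.save("Tb.npy",T);cv2.imwrite("pics/wb.png",im);print(T[:3,3],r.observe()["clock"])
E
```

```text
[[ 0.4329 -0.1646  0.0305]
 [ 0.4294 -0.1131  0.0305]
 [ 0.5079 -0.1072  0.0305]
 [ 0.5117 -0.1601  0.0305]]
c [ 0.47045154 -0.13626689  0.0305    ] edges [0.07879602 0.00448125 0.        ] [0.07842939 0.00591008 0.        ]
yaw 3.7812915480619886 3.966948706845713
[[ 0.4449 -0.1428  0.056 ]
 [ 0.4449 -0.1321  0.056 ]
 [ 0.4933 -0.1287  0.056 ]
 [ 0.4921 -0.1401  0.056 ]] [ 0.46878593 -0.1359216   0.056     ]
[0.50023111 0.19915841 0.32978696] 4.2083
```

View pics/wb.png

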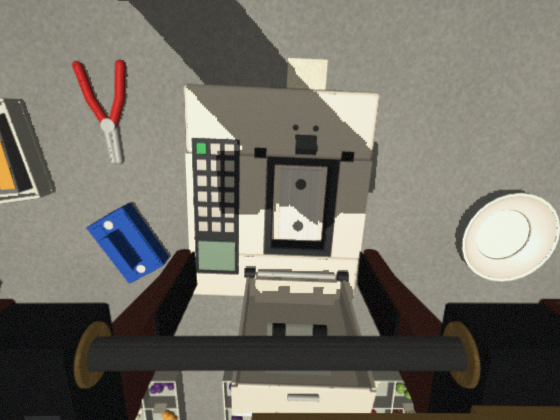

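The printer is seen square-on, with its bay at about (300,206), the hinge at row 272 and the cover below. I'll take a closer shot of the bay.

```bash
python3 - <<'E'
from h import *
T=np.load("Tb.npy")
P=[plane("wrist",p,.075,T) for p in [(269,157),(338,158),(330,256),(263,253)]];print(np.round(P,4),np.mean(P,0))
r.move_pose([.495,.215,.26],down(np.pi/2));r.dwell(.3);T=toolT();im=r.camera("wrist");np.save("Tb2.npy",T);cv2.imwrite("pics/wb2.png",im);print(T[:3,3],r.observe()["clock"])
c=np.array([P[0],P[2]]).mean(0);u=proj("wrist",c,T)[0].astype(int);print(u)
x0,y0=u[0]-90,u[1]-95;print(x0,y0)
c=cv2.resize(im[y0:y0+150,x0:x0+180],(720,600),interpolation=cv2.INTER_CUBIC);c=np.clip((c/255.)**.6*255,0,255).astype(np.uint8);cv2.imwrite("pics/wb2c.png",c)
E
```

```text
[[0.4644 0.192  0.075 ]
 [0.4655 0.2621 0.075 ]
 [0.5743 0.2592 0.075 ]
 [0.5706 0.1845 0.075 ]] [0.51869155 0.22446061 0.075     ]
[0.49580741 0.21503128 0.26144546] 4.95
[287 235]
197 140
```

View pics/wb2c.png

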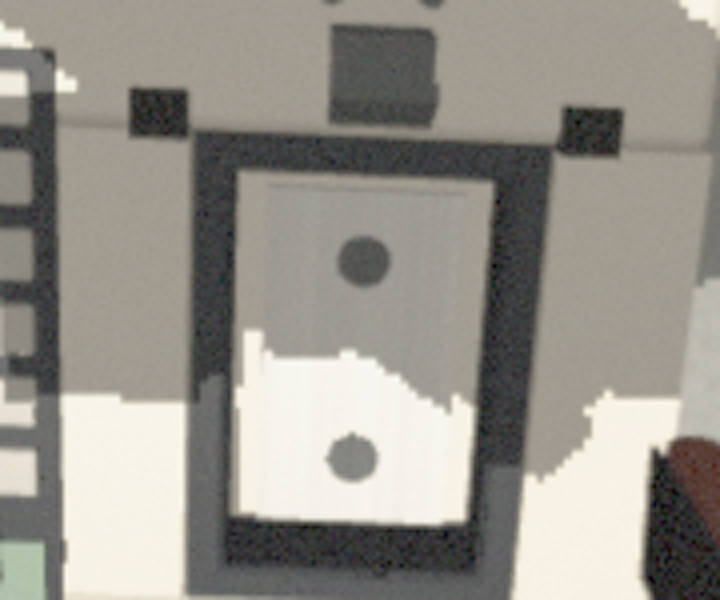

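The crop shows a dark rim with outer corners (193,132), (552,148) and (187,595). Inside it is the light plate, with corners (237,168), (494,182), (470,522) and (237,515). The well's +x mouth edge lies along row 565–572, with mouth corners at (225,563) and (475,572).

```bash
python3 - <<'E'
from h import *
T=np.load("Tb2.npy")
def w(u,v,z): return plane("wrist",((u+.5)/4-.5+197,(v+.5)/4-.5+140),z,T)
P=np.array([w(*p,.061) for p in [(237,168),(494,182),(470,522),(237,515)]]);print("plate",np.round(P,4),P.mean(0))
Q=np.array([w(*p,.075) for p in [(193,132),(552,148),(187,595)]]);print("rim",np.round(Q,4),(Q[1]+Q[2])/2,np.linalg.norm(Q[1]-Q[0]),np.linalg.norm(Q[2]-Q[0]))
d=Q[2]-Q[0];e=Q[1]-Q[0];print("yaw",np.degrees(np.arctan2(d[1],d[0])),np.degrees(np.arctan2(e[1],e[0]))-90)
M=np.array([w(*p,.074) for p in [(225,563),(475,572)]]);print("mouth",M,M.mean(0))
B=np.array([w(*p,.075) for p in [(130,90),(188,88),(187,136),(130,136),(562,107),(624,110),(620,157),(560,153)]]);print("clips",B[:4].mean(0),B[4:].mean(0))
# rim edges at sub-pixel level, fit lines from the full image
im=cv2.imread("pics/wb2.png");g=cv2.cvtColor(im,cv2.COLOR_BGR2GRAY).astype(float)
def edge(pts,axis):
    out=[]
    for u,v in pts:
        u=(u+.5)/4-.5+197;v=(v+.5)/4-.5+140
        k=np.arange(-4,4.01,.1)
        mx=(u+(k if axis==0 else 0*k)).astype(np.float32);my=(v+(k if axis else 0*k)).astype(np.float32)
        s=cv2.remap(g.astype(np.float32),mx[None],my[None],cv2.INTER_LINEAR)[0]
        i=np.argmax(np.abs(np.convolve(s,np.r_[np.ones(8),-np.ones(8)],"valid")))+7.5
        kk=-4+.1*i; out.append((u+kk*(axis==0),v+kk*(axis==1)))
    return np.array([plane("wrist",p,.075,T)[:2] for p in out])
L=edge([(193+(187-193)*t,132+463*t) for t in np.linspace(.1,.9,30)],0)
Rr=edge([(552-42*t,148+452*t) for t in np.linspace(.1,.9,30)],0)
Tp=edge([(193+359*t,132+16*t) for t in np.linspace(.08,.92,30)],1)
Bt=edge([(187+323*t,595+5*t) for t in np.linspace(.05,.95,30)],1)
def fit(X,ax): 
    m=np.median(X[:,ax]-0);p=np.polyfit(X[:,1-ax],X[:,ax],1)
    for _ in range(3):
        rs=X[:,ax]-np.polyval(p,X[:,1-ax]);k=abs(rs)<=max(np.median(abs(rs))*2.5,3e-4);p=np.polyfit(X[k,1-ax],X[k,ax],1)
    return p,k.sum()
for n,X,ax,at in(("L",L,1,.52),("R",Rr,1,.52),("T",Tp,0,.224),("B",Bt,0,.224)):
    p,k=fit(X,ax);print(n,"slope deg",np.degrees(np.arctan(p[0])),"at mid",np.polyval(p,at),k)
E
```

```text
plate [[0.4744 0.1978 0.061 ]
 [0.4776 0.2539 0.061 ]
 [0.56   0.2514 0.061 ]
 [0.5581 0.1962 0.061 ]] [0.51752273 0.22482366 0.061     ]
rim [[0.4639 0.1898 0.075 ]
 [0.4673 0.2637 0.075 ]
 [0.5713 0.1853 0.075 ]] [0.51926857 0.22449511 0.075     ] 0.073945126921908 0.1074688386359079
yaw -2.396970734879425 -2.602867021028871
mouth [[0.56361571 0.19413158 0.074     ]
 [0.56592174 0.2513519  0.074     ]] [0.56476873 0.22274174 0.074     ]
clips [0.45990522 0.18292658 0.075     ] [0.46391395 0.27159737 0.075     ]
L slope deg -3.1576271777505993 at mid 0.18683120603565306 27
R slope deg -2.089195876481238 at mid 0.2618458446052516 29
T slope deg 2.51272517096382 at mid 0.46474007739037926 30
B slope deg 2.365719070150514 at mid 0.5735490457801116 29
```

Bay is at about (0.519, 0.2244, 0.075), yaw −2.5°. Gold is at (0.470, −0.136), yaw 3.9°. Now the grasp.

```bash
python3 - <<'E'
from h import *
q=down(np.pi/2+np.radians(3.85)); c=np.array([.4698,-.1362])
r.grip(.045)
r.move_pose([*c,.20],q)
print(r.move_straight([*c,.125],feed=.1,force_limit=5))
print(r.move_straight([*c,.112],feed=.03,force_limit=4),r.observe()["eef_pos"])
r.grip(0.0,15); o=r.observe();print(o["gripper_width"],o["grip_force"],o["eef_pos"],o["wrist_force"])
r.move_straight([*c,.20],feed=.1)
r.dwell(.3);o=r.observe();print(o["gripper_width"],o["wrist_force"],o["clock"])
q2=down(np.pi/2+np.radians(-2.5))
r.move_pose([.519,.2244,.24],q2);r.dwell(.3);T=toolT();im=r.camera("wrist");np.save("Th.npy",T);cv2.imwrite("pics/wh.png",im);print(T[:3,3],r.observe()["clock"])
c=cv2.resize(im[90:350,110:450],(780,596),interpolation=cv2.INTER_CUBIC);cv2.imwrite("pics/whc.png",np.clip((c/255.)**.6*255,0,255).astype(np.uint8))
E
```

```text
False
False [ 0.46975838 -0.13611092  0.11188445]
0.011774833096011074 15.00003531575203 [ 0.46985738 -0.13627795  0.11206207] [-0.56204467 -0.58816772  1.81934264]
0.011655806850719054 [-0.11104576  0.61662217 -0.99777037] 10.5333
[0.5192891  0.22351621 0.23990963] 12.25
```

View pics/whc.png

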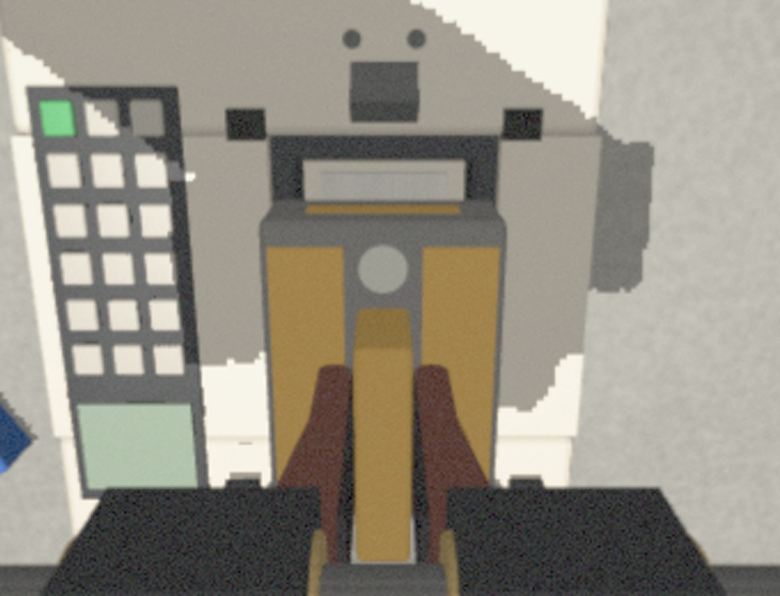

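The cassette is held squarely, with its fin between the fingers. Patch corners are at crop (264,247) and (500,247), and the rim's front corners at (271,136) and (498,136). I'll compare the two in this one view.

```bash
python3 - <<'E'
from h import *
T=np.load("Th.npy")
O=[r.observe() for _ in range(1)]
for i in range(8): r.dwell(.03);O.append(r.observe())
e=np.array([o["eef_pos"] for o in O]);print(e.mean(0),e.std(0)); T[:3,3]=e.mean(0);
Rm=np.mean([R.from_quat(o["ee_rot"]).as_matrix() for o in O],0);print(np.degrees(np.arctan2(Rm[1,1],Rm[0,1]))-90, Rm[2])
T[:3,:3]=R.from_quat(down(np.pi/2-np.radians(2.5))).as_matrix()
s=780/340
def w(u,v,z): return plane("wrist",((u+.5)/s-.5+110,(v+.5)/s-.5+90),z,T)
zc=T[2,3]-.082+.0005
a=np.radians(-2.5);ex=np.array([np.cos(a),np.sin(a)])
C=[w(264,247,zc),w(500,247,zc)];B=[w(271,136,.075),w(498,136,.075)]
for n,P,off in(("cass",C,.0393),("rim",B,.0544)):
    m=np.mean(P,0)[:2]+ex*off;d=P[1]-P[0];print(n,m,np.linalg.norm(d),np.degrees(np.arctan2(d[1],d[0]))-90)
E
```

```text
[0.51908323 0.22413591 0.2399937 ] [7.09930559e-05 2.10898204e-04 2.39027688e-05]
-2.5232774723516798 [-1.22537720e-05 -6.11672005e-05 -9.99999994e-01]
cass [0.51950221 0.22474183] 0.05267076799711499 -2.4566479021174388
rim [0.51959216 0.22535466] 0.07318929006151041 -2.4668949416370936
```

Cassette and bay agree within 0.6 mm, so I'll lower it with force guarding.

```bash
python3 - <<'E'
from h import *
c=[.5192,.2247]
r.move_straight([*c,.190],feed=.08,force_limit=6); r.dwell(.2)
f0=r.observe()["wrist_force"];print(f0)
for z in np.arange(.187,.1665,-.0015):
    s=r.move_straight([*c,z],feed=.02,force_limit=5);o=r.observe();print(round(z,4),s,o["eef_pos"].round(4),(o["wrist_force"]-f0).round(2))
    if s or o["wrist_force"][2]-f0[2]>3: break
print(o["clock"])
E
```

```text
[ 0.68149458  0.42541704 -1.01625488]
0.187 False [0.5191 0.2246 0.1869] [-0.55 -0.55 -0.09]
0.1855 False [0.5191 0.2247 0.1854] [-0.9  -0.4  -0.51]
0.184 False [0.5191 0.2246 0.1839] [-1.46  0.12  0.09]
0.1825 False [0.5192 0.2247 0.1824] [-0.07 -0.22 -0.55]
0.181 False [0.5191 0.2246 0.1809] [-0.26 -0.11 -0.99]
0.1795 False [0.5192 0.2247 0.1794] [ 0.02 -0.94 -0.2 ]
0.178 False [0.5191 0.2247 0.1779] [-0.73  0.16 -0.21]
0.1765 False [0.5192 0.2247 0.1764] [-1.06 -1.91  1.17]
0.175 False [0.5191 0.2247 0.1749] [-0.66 -0.99  0.36]
0.1735 False [0.5191 0.2247 0.1734] [-0.99  0.51 -0.89]
0.172 False [0.5191 0.2247 0.1719] [ 0.02 -1.41  0.32]
0.1705 False [0.5192 0.2247 0.1704] [-0.54 -0.39 -0.34]
0.169 False [0.5193 0.2248 0.1691] [-0.32 -0.32  0.72]
0.1675 False [0.5193 0.2248 0.1678] [-0.81 -2.09  5.96]
17.0417
```

The cassette is on the plate. Release, retreat, and verify with one picture.

```bash
python3 - <<'E'
from h import *
c=[.5192,.2247]
r.move_straight([*c,.1688],feed=.02);r.grip(.035);r.dwell(.1)
r.move_straight([*c,.25],feed=.12)
r.move_straight([.50,.2247,.30],feed=.2);r.dwell(.3);T=toolT();im=r.camera("wrist");np.save("Tp.npy",T);cv2.imwrite("pics/wp.png",im);print(T[:3,3],r.observe()["clock"])
s=r.camera("side");c=np.hstack([cv2.resize(im[90:290,180:400],(440,400)),cv2.resize(s[200:330,170:300],(360,400)[:1]+(400,))]);cv2.imwrite("pics/wpc.png",c)
E
```

```text
[0.49994313 0.22441079 0.29905479] 19.55
```

View pics/wpc.png

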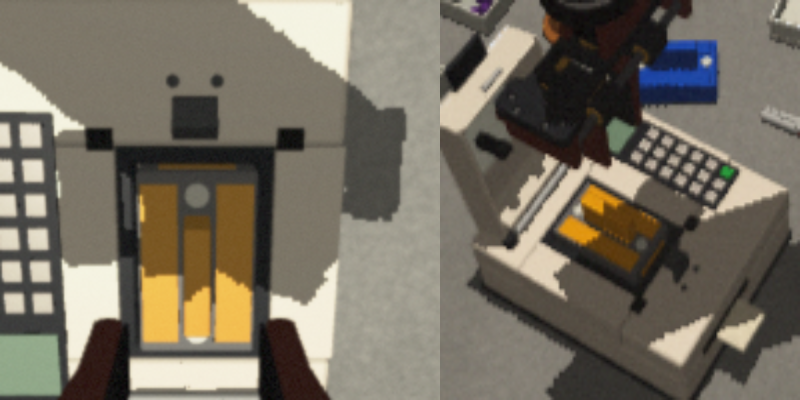

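The cassette sits squarely in the well, centred in the rim at (197,250) in the left half, with the cover still open. Now I'll swing the cover shut.

```bash
cat >> h.py <<'E'
A=np.radians(-2.5);EX=np.array([np.cos(A),np.sin(A)]);BAY=np.array([.5192,.2246]);HG=BAY+.075*EX;Q=down(np.pi/2+A)
def tcp(lx,z): return np.array([*(HG+lx*EX),z])      # lx behind hinge, fingertip height z
def swing(th,d=.146): return tcp(-d*np.cos(th)+.038*np.sin(th)+.010,.08+d*np.sin(th)+.038*np.cos(th)+.08)
E
python3 - <<'E'
from h import *
r.grip(0.0,10)
r.move_straight(tcp(-.075,.42),feed=.25,orientation=Q)
r.move_straight(tcp(.12,.42),feed=.25)
r.move_straight(tcp(.12,.295),feed=.15,force_limit=6)
print("behind",r.observe()["eef_pos"],r.observe()["clock"]);r.dwell(.2)
f0=r.observe()["wrist_force"]
for th in np.arange(1.95,.19,-.11):
    s=r.move_straight(swing(th),feed=.08,force_limit=8);o=r.observe();print(round(th,2),s,(o["wrist_force"]-f0).round(1))
    if s: break
print(o["clock"],o["eef_pos"])
s=r.camera("side");cv2.imwrite("pics/s3.png",cv2.resize(s[150:330,130:330],(660,594)))
E
```

```text
behind [0.71429464 0.21645928 0.29640778] 22.8333
1.95 False [-0.2  0.  -0.7]
1.84 False [ 1.1 -0.3 -0.5]
1.73 False [ 0.1 -0.1  0.3]
1.62 False [-0.4 -0.4 -0.4]
1.51 False [ 0.2  0.2 -0.8]
1.4 False [ 0.3  0.  -1.1]
1.29 False [ 0.7 -0.3 -0. ]
1.18 False [ 0.5 -1.2 -1. ]
1.07 False [ 0.1 -0.5  0.1]
0.96 False [ 0.2 -1.3 -0.5]
0.85 False [-0.3  0.  -0.7]
0.74 False [-0.2 -0.8 -0.1]
0.63 False [ 0.3 -0.7 -0.2]
0.52 False [-0.8  0.2 -1. ]
0.41 False [-1.3 -0.5 -0. ]
0.3 False [ 0.5 -0.4 -0.7]
28.8667 [0.47543656 0.22636853 0.23894251]
```

View pics/s3.png

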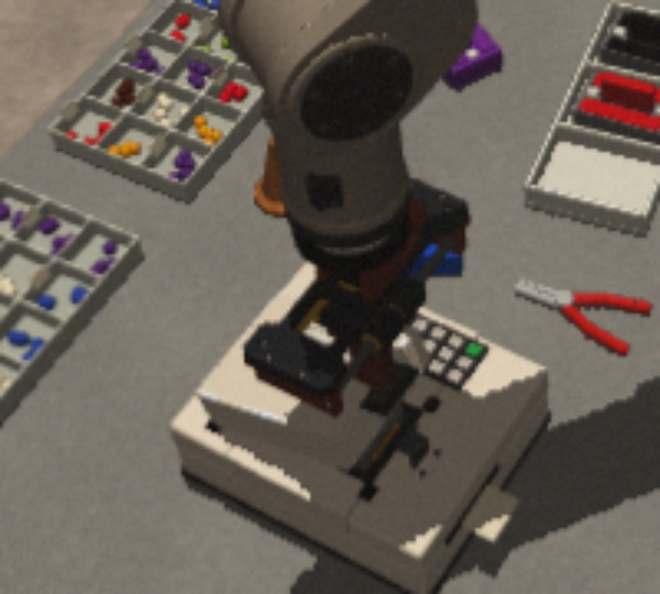

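The cover is down to about 0.3 rad, with the tab under the fingertips. I'll continue and press the tab in small steps.

```bash
cat > press.py <<'E'
from h import *
def rd():
    fs=[]
    for _ in range(3): r.dwell(.02);fs.append(r.observe()["wrist_force"][2])
    return np.mean(fs)
f0=rd();print("f0",f0)
for th in(.22,.15): r.move_straight(swing(th),feed=.06,force_limit=8)
r.move_straight(swing(.15)+np.array([0,0,.006]),feed=.08)
P=lambda th:tcp(-.146*np.cos(th)+.038*np.sin(th),.08+.146*np.sin(th)+.038*np.cos(th)+.08)
r.move_straight(P(.15)+np.array([0,0,.006]),feed=.08)
f0=rd();print("f0",f0);th=.13;pk=0;st=.001
while th>-.056:
    s=r.move_straight(P(th),feed=.02,force_limit=8);f=rd()-f0;z=r.observe()["eef_pos"][2]
    print(round(th,4),s,round(f,2),round(z,4))
    if f>13: print("high");break
    if th<.05 and f<pk-2.5: print("drop");break
    pk=max(pk,f); th-=(.001 if th>.05 else .0005)/.146
print(r.observe()["clock"])
E
python3 press.py
```

```text
f0 -0.058950920150286856
f0 -0.24423928000997183
0.13 False 0.24 0.2166
0.1232 False 0.43 0.2157
0.1163 False 0.17 0.2147
0.1095 False 0.23 0.2137
0.1026 False 0.15 0.2127
0.0958 False 1.55 0.2118
0.0889 False 1.89 0.2108
0.0821 False 1.62 0.2098
0.0752 False 1.23 0.2088
0.0684 False 2.09 0.2079
0.0615 False 2.81 0.2069
0.0547 False 3.2 0.2059
0.0478 False 3.18 0.2049
0.0444 False 3.51 0.2045
0.041 False 4.57 0.204
0.0375 False 3.54 0.2034
0.0341 False 4.45 0.203
0.0307 False 4.22 0.2025
0.0273 False 3.9 0.2019
0.0238 False 4.15 0.2014
0.0204 False 3.66 0.2009
0.017 False 3.26 0.2004
0.0136 False 3.85 0.1999
0.0101 False 4.02 0.1994
0.0067 False 3.4 0.1989
0.0033 False 3.67 0.1984
-0.0001 False 3.65 0.1979
-0.0036 False 3.82 0.1974
-0.007 False 3.66 0.1969
-0.0104 False 4.35 0.1965
-0.0138 False 5.8 0.1961
-0.0173 False 9.39 0.1959
-0.0207 False 13.19 0.1958
high
40.4583
```

It reached a stiff stop at about −0.015. I'll lift off and feel whether the cover stayed down.

```bash
python3 - <<'E'
from h import *
p=r.observe()["eef_pos"]
for dz in(.002,.004,.008,.014,.03):
    r.move_straight([p[0],p[1],.196+dz],feed=.04);r.dwell(.06);print(dz,r.observe()["wrist_force"][2].round(2))
r.dwell(.2);f0=r.observe()["wrist_force"][2]
s=r.move_straight([p[0],p[1],.1975],feed=.04,force_limit=2.5);o=r.observe();print(s,o["eef_pos"],o["wrist_force"][2]-f0,o["clock"])
E
```

```text
0.002 0.55
0.004 0.02
0.008 0.43
0.014 -0.01
0.03 -0.58
True [0.4472495  0.22761316 0.19675075] 3.196069923131569 43.275
```

The force vanished within 2 mm of lift, and the tab was met again at the shut height, so the catch is holding. I'll retreat and hand in.

```bash
python3 - <<'E'
from h import *
p=r.observe()["eef_pos"]
r.move_straight([p[0],p[1],.32],feed=.12);r.dwell(.5)
print(r.observe()["wrist_force"],r.observe()["clock"]);print(r.hand_in())
E
```

```text
[-0.18109985  0.70884967 -0.42163686] 44.9583
the job is handed in; nothing more can be done
None
```

The gold cassette is in the bay and the cover is shut and held; by feel, it stayed at about -0.01 rad after I lifted off. I handed the job in at about 45 s, and no verdict came back.

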